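# Push the die plate home and hold it while the lock bolt creeps in

### The job

Slide the orange die plate across the steel bed, without lifting it off, nose first between the guide rails and push it fully home against the stop. A brass spring pushes it back, so keep it pressed steadily against the stop while the slow sprung lock bolt creeps all the way into the plate's notch, and only then let go, leaving the plate locked in. Do not disturb the spool, the glue bottle or the cutter.

Things in the scene. Friction and masses are not known exactly. Their poses are not given: they have to be found in the camera images.
- bed: fixed loading bed of a snap-setting press; place and yaw vary. Origin: underside of its base plate; x = loading direction towards the stop, y left, z up. In its frame (mm): dark steel base plate x -210..135, y -125..145, top at z 10, waxed (friction 0.2); x below 0 is a flat open apron. A steel press column (radius 16, 200 tall) stands at x 95, y 118, its blue head swung away to the left
- stop_face (a point): centre of the face of the grey stop block, in the bed's frame at x 100, y 0, z 17 mm; axes as the bed's. Block x 100..125, top at z 36
- mouth (a point): middle of the funnel mouth, bed frame x 0, y 0, z 17 mm. Two grey guide rails (top at z 32) run from x 25 to the stop; inner faces at y +45 (left, datum) and y -47.5, so the plate has 2.5 mm side play. From x 25 back to x 0 they flare out to y +62.5 and y -65
- die_plate: orange plate 120 long (x) x 90 wide (y) x 14 thick mm, 0.26 to 0.5 kg, low brass and steel snap dies (3.5 mm) on top; lies on the apron, up to 35 mm off the rails' centre line and turned up to 0.45 rad. Origin: centre of its underside; +x is its nose, which goes in first. Fully home: origin at x 40, y 0, z 10 mm in the bed's frame; its tail then still stands 20 mm out of the mouth
- plate_nose (a point): middle of the plate's front face, 60 mm ahead of its origin, half way up. The plate's right (-y) edge slopes in over the front 33 mm (13 mm deep at the nose, a lead-in) and has a notch 17 wide, 13 deep, centred 10 mm ahead of the origin, for the bolt. Play in the notch is 2.5 mm each way: a locked plate, let go, springs back 2 to 5 mm
- lock_bolt (a joint): sprung, damped 12 mm steel pin sliding sideways through the right rail 50 mm before the stop. Value in m: 0 = fully in (its rest, also without plate; tip 8 mm inside the plate's edge line), 0.008 = riding on the plate's edge. The plate's lead-in pushes it out as the plate slides in. Spring 2.4 to 3.4 N, damping 600 N s/m: it takes some 2 s to creep into the notch; slide past it at 30 mm/s or less
- bolt_knob (a point): rail-side face of the red knob (28 mm diameter) on the bolt's outer end, outside the right rail. It stands 11 mm off the blue housing when the bolt is fully in, 19 mm off when the bolt rides on the plate's edge. Blue housing: bed frame x 32..68, y -101..-67, top z 36 mm
- ejector (a joint): brass sprung plunger (14 mm) in the middle of the stop that pushes the plate back out; value in m: 0 = standing 18 mm out of the stop's face, 0.018 = pressed flush (plate home). 4.5 N at first touch, 7.2 N flush
- spool: reddish-brown thread spool standing on the mat left of the bed, 48 mm diameter, 60 tall; origin under its centre; leave alone
- glue: white glue bottle with blue label and red cap standing right of the bed, 42 mm diameter, 110 tall; origin under its centre; leave alone
- cutter: blue craft cutter lying on the mat right of the bed, 150 x 22 x 17 mm; origin under its centre, x along it; leave alone
There are look-alikes about, which are no part of the job. Of the things shaped like the die_plate, the orange one is meant.

How it is judged:
By the outcome, as a careful person would: the job done as asked, in the order asked, and still so for the second after the job is handed in, with the robot touching nothing.
It also fails if it takes over 64 s, if anything falls off the work surface, if the arm or the gripper's body presses on something with over 40 N, if the wrist force passes 120 N, or if a joint passes its speed limit or range.

### The arm

A 6-joint arm with a two-finger parallel gripper is mounted at the origin on the work surface. World frame = base frame: x ahead of the robot, y to its left, z up, the work surface at z = 0. Lengths are in m, angles in rad, forces in N, time in s.
With the tool pointing down it reaches from about 0.425 to 0.95 m from the base axis. Payload 14.7 kg.
Tool frame: the origin (TCP) lies at the very end of the fingers, on their centre line; the grasp point (between the pads) lies robot.tcp_to_grasp behind it (robot.tcp_to_grasp is the distance from the TCP to the grasp point, in m); z points along the fingers, y is the direction in which the jaws open and shut (so a half turn about z gives the same grasp; the last joint's range is limited). The gripper opens to 85 mm and grips with 20 to 120 N. Pads are 22 mm wide; open, the fingers measure 114 mm over their backs; the gripper's body (76 mm by 85 mm) begins 54 mm behind the grasp point. The pads swing forward as they close: fully open they stand 13 mm farther back than shut.
Start: joints at [-1.228, 0.48, 1.596, -0, 1.065, -0.047], TCP at [0.247, -0.601, 0.231] pointing down, gripper open.
Joint ranges: [-2.75, 2.75], [-0.82, 2.05], [0.23, 2.67], [-1.56, 4.7], [0.09, 2.69], [-2.92, 2.92]. Speed limits (rad/s): [1.89, 1.89, 2.39, 3.01, 3.01, 3.01].

### API

Orientations are given as a 3x3 rotation matrix whose columns are the frame's x, y, z axes.
In Python, from station import get_state, eyes, job, robot gives the robot as it stands.
- The arm moves only by the tool move_arm, never from a script. Its argument "commands" is a list of rows, each a list of 5 numbers: the shift along the tool's x, y, z in m, then the turn about the tool's z in rad, then the gripper's target within -1 to 1 (fully open at 1, half-way at 0, shut at -1). A call has 1 to 8 rows; each row is the pose to reach, as a shift and turn from the pose measured when the call began, along the tool's axes at that moment; what a row does not reach only later rows make up. A row lasts 1/8 s, in which the tool goes at most 62.5 mm and 10.7 degrees, less where a joint would pass 70% of its speed; a pose out of reach is approached as far as the arm can. A call with a gripper value outside its range is refused whole. The fingers move at their own pace and stop on an object; "newtons" is the grip in N (left out, the last holds). Time passes only in rows, so rows that repeat a pose let the fingers close. It gives the time, the measured TCP pose, the force and the opening at its end, in the units of the state.
- get_state(): the state, without advancing time (a new reading comes with each control period).
- eyes.snapshot(name): name is "side" or "top" or "wrist"; returns a dict with "pixels" (480x640x3 uint8, red, green, blue), "vertical_fov" (degrees; the focal length in pixels is half the picture's height over the tangent of half this angle, whatever the lens; pixels are square), "cx", "cy" (the principal point, pixels), "k1" (the pictures are not rectified: a ray, as slopes to the right and down, at radius r is drawn at 1 + k1 r^2 times it, then the intrinsics apply), "T" (4x4, takes a point from camera to world coordinates). Camera axes: x right, y down, z forward; pixel columns grow to the right and rows downward; lengths in m; the calibration is good to about 2 mm. A picture is of the moment at which its call begins. There is no depth.
- job.sign_off(): hands the job in, once; it reports no verdict.
Trained networks look in the newest picture that a camera, given by its name, has taken for a name from the list of things; names that differ only in an ending like _2 or _b are one class to them, and where a whole thing is asked for, a point or a joint stands for the part that bears it (a point fixed in the world has none). Each returns a list of dicts, best first, with "score" (0 to 1); they miss things now and then, are a little off and sometimes report something else, mostly with a low value. They report only what shows in the picture. A call takes as long as a camera call. They do not tell look-alikes from the thing itself.
- eyes.silhouettes(camera, name): "pixels" (480x640 bool, what is visible of it) and "rect" ([left, top, right, bottom] in pixels, round what is visible of it).
The state is a dict: "clock": time; "joint_pos": joint angles; "joint_velocities": joint speeds; "tau": joint torques, N m; "tcp_pos": TCP position; "tool_rot": TCP orientation; "wrist_force": force on the tool from outside, world axes, zero at the start; "ft_torque": the same for the moment, N m; "grip_width": opening from 0.0 (shut) to 1.0 (fully open).
Only numpy, scipy, OpenCV 4.12 (cv2) and the standard library are available. Lean on these libraries where they do the work, as an engineer would, in place of code of your own. Each camera call takes 0.05 s, during which the arm holds its last target. There are 200 camera calls.

## Working session

There is one attempt and no reset: what is moved stays moved. The work goes in short steps, Python scripts to look and compute and a tool call to move; the robot and the scene stay as the last step left them, time stands still between calls to the robot, and variables do not carry over. Pictures are saved under pics/ and viewed, about 8 in all and at most 12, crops included, and the job is handed in when it is done.

Besides the shell and the picture viewer there is one more tool, called after "Call:" as name(argument=value, ...) on one line, values as JSON. move_arm: Moves the arm, as the interface text tells. Its arguments: {"type":"object","properties":{"commands":{"type":"array"},"newtons":{"type":"number"}},"required":["commands"]}

```bash
mkdir -p pics
cat > h.py <<'E'
import numpy as np, cv2
from station import get_state, eyes, job, robot
def snap(c,f=None):
    s=eyes.snapshot(c)
    if f: cv2.imwrite('pics/'+f,s['pixels'][:,:,::-1])
    return s
def K(s):
    f=240/np.tan(np.radians(s['vertical_fov'])/2); return np.array([[f,0,s['cx']],[0,f,s['cy']],[0,0,1.]]),np.array([s['k1'],0,0,0.])
def toz(s,uv,z):
    k,d=K(s); p=cv2.undistortPoints(np.float64(uv).reshape(-1,1,2),k,d).reshape(-1,2)
    r=np.c_[p,np.ones(len(p))]@s['T'][:3,:3].T; o=s['T'][:3,3]
    return o+r*((z-o[2])/r[:,2])[:,None]
def proj(s,P):
    k,d=K(s); Ti=np.linalg.inv(s['T']); return cv2.projectPoints(np.float64(P).reshape(-1,1,3),cv2.Rodrigues(Ti[:3,:3])[0],Ti[:3,3],k,d)[0].reshape(-1,2)
E
python3 - <<'E'
from h import *
a=snap('top','top0.png'); b=snap('side','side0.png')
print(robot.tcp_to_grasp,get_state()['tool_rot'],a['T'],a['vertical_fov'])
for n in ['bed','die_plate','lock_bolt','ejector','spool','glue','cutter']:
    for r in eyes.silhouettes('top',n): print(n,round(r['score'],2),r['rect'],r['pixels'].sum())
E
```

```text
0.0187 [[ 9.24988588e-01  3.79994675e-01 -3.97783989e-04]
 [ 3.79994883e-01 -9.24988034e-01  1.01271760e-03]
 [ 1.68818661e-05 -1.08790810e-03 -9.99999408e-01]] [[ 2.69029733e-03 -9.83098771e-01  1.83056189e-01  1.93947516e-01]
 [-9.99982161e-01 -1.66856222e-03  5.73533117e-03  1.35080193e-03]
 [-5.33295639e-03 -1.83068353e-01 -9.83085722e-01  1.57312043e+00]
 [ 0.00000000e+00  0.00000000e+00  0.00000000e+00  1.00000000e+00]] 43.391878128457805
bed 0.58 [259.0, 67.5, 385.3, 264.9] 12566
die_plate 0.78 [434.3, 365.7, 460.5, 381.1] 218
die_plate 0.66 [175.7, 322.8, 210.2, 373.0] 1655
die_plate 0.6 [297.9, 182.2, 346.4, 236.9] 1468
die_plate 0.3 [235.1, 190.0, 253.0, 212.5] 317
spool 0.8 [236.2, 189.3, 256.7, 211.8] 345
glue 0.71 [409.8, 164.1, 426.2, 189.0] 298
cutter 0.66 [392.9, 200.9, 413.6, 255.3] 427
```

View pics/top0.png

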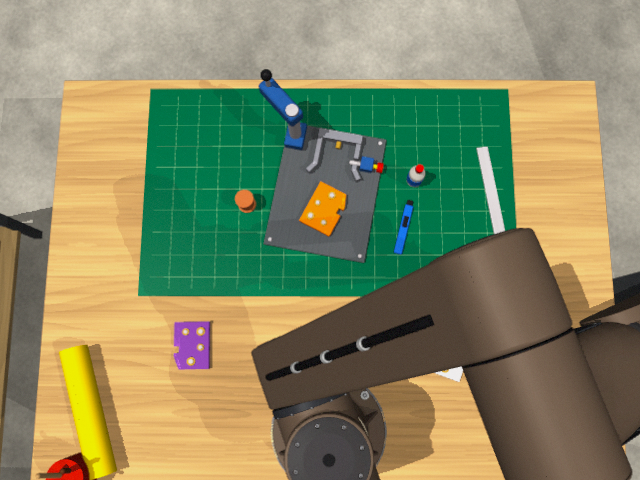

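View pics/side0.png

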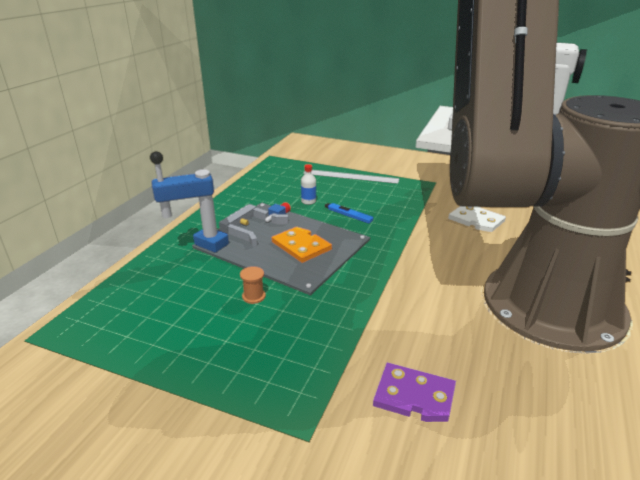

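Orange plate is at about (323,209). Its look-alikes are purple (192,347) and white (448,373), so the orange one is the target. Next I'll make a close crop and fit the poses.

Run:
```python
from h import *
a=snap('top')
p=a['pixels'];c=p[110:270,250:440]
cv2.imwrite('pics/crop.png',cv2.resize(c[:,:,::-1],None,fx=4,fy=4,interpolation=cv2.INTER_CUBIC)[:600,:760])
hsv=cv2.cvtColor(p,cv2.COLOR_RGB2HSV)
m=((hsv[...,0]>8)&(hsv[...,0]<24)&(hsv[...,1]>200)&(hsv[...,2]>120)).astype(np.uint8);m[:175]=0;m[250:]=0;m[:,:280]=0;m[:,370:]=0
m=cv2.morphologyEx(m,cv2.MORPH_CLOSE,np.ones((7,7)))
cs=max(cv2.findContours(m,0,2)[0],key=cv2.contourArea);print(cv2.minAreaRect(cs),cv2.contourArea(cs))
np.save('m.npy',m)
print(cv2.approxPolyDP(cs,3,True).reshape(-1,2))
```

```text
((324.3050537109375, 208.4334716796875), (34.27064514160156, 45.039485931396484), 28.300758361816406) 1419.5
[[320 182]
 [299 220]
 [329 235]
 [339 210]
 [344 208]
 [345 194]]
```

View pics/crop.png

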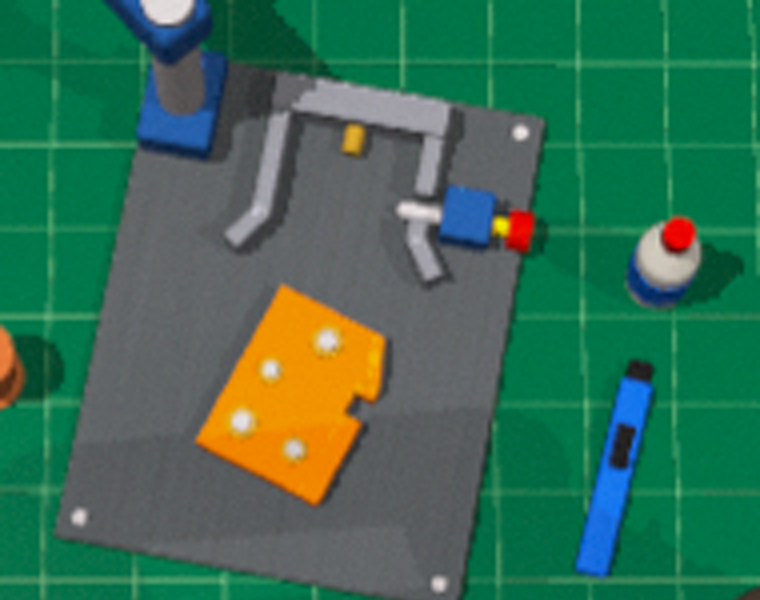

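```bash
cat >> h.py <<'E'
from scipy.optimize import least_squares, minimize
def tf(q,P):
    P=np.float64(P); c,s=np.cos(q[2]),np.sin(q[2]); return np.c_[q[0]+c*P[:,0]-s*P[:,1],q[1]+s*P[:,0]+c*P[:,1],P[:,2]]
PL=np.array([[60,45],[60,-32],[27,-45],[18.5,-45],[18.5,-32],[1.5,-32],[1.5,-45],[-60,-45],[-60,45]])/1000.
def fitplate(s,m,q0):
    # top outline at z=.024 and lower outline at z=.010: union silhouette, matched to the mask by IoU
    def mask(q):
        im=np.zeros((1920,2560),np.uint8)
        lo,hi=[(proj(s,tf(q,np.c_[PL,np.full(len(PL),z)]))) for z in (.010,.024)]
        for pts in [lo,hi]+[np.array([lo[i],lo[i-1],hi[i-1],hi[i]]) for i in range(len(PL))]:
            cv2.fillPoly(im,[np.int32(np.round((pts+.5)*4*16-8))],1,shift=4)
        return cv2.resize(im.astype(np.float32),(640,480),interpolation=cv2.INTER_AREA)
    f=lambda q:np.abs(mask(q)-m).sum()
    r=minimize(f,q0,method='Nelder-Mead',options=dict(initial_simplex=np.array(q0)+np.array([[0,0,0],[.01,0,0],[0,.01,0],[0,0,.15]]),xatol=1e-4,fatol=.5))
    return r.x,r.fun
E
python3 - <<'E'
from h import *
a=snap('top')
cr=lambda x:(np.float64(x)+.5)/4-.5+np.array([250,110])
B=np.array([[-210,145,10],[135,-125,10],[-210,-125,10],[0,62.5,32],[0,-65,32]])/1000
uv=cr([[55,538],[545,118],[459,602],[243,246],[428,283]])
r=least_squares(lambda q:(proj(a,tf(q,B[:3]))-uv[:3]).ravel(),[.7,0,-.2]);q=r.x
print('bed',q.round(4)); print((proj(a,tf(q,B))-uv).round(1))
np.save('bed.npy',q)
m=np.load('m.npy')
w=toz(a,[[324.3,208.4]],.02)[0]
b=min((fitplate(a,m,[w[0],w[1],y]) for y in (-.6,-.35)),key=lambda t:t[1])
p=b[0];print('plate',p.round(4),b[1])
R=np.array([[np.cos(q[2]),np.sin(q[2])],[-np.sin(q[2]),np.cos(q[2])]])
print('plate in bed mm',(R@(p[:2]-q[:2])*1000).round(1),p[2]-q[2]); np.save('plate.npy',p)
E
```

```text
bed [ 0.6594 -0.0078 -0.1764]
[[ 0.1 -0.6]
 [-0.3 -0.9]
 [ 0.2  1.4]
 [-1.8 -0.1]
 [-0.8 -1.2]]
plate [ 0.5722  0.0112 -0.4809] 62.1875
plate in bed mm [-89.2   3.3] -0.304487580031662
```

Call:
move_arm(commands=[[0.48,-0.505,0,0.87,0.1],[0.48,-0.505,0,0.87,0.1],[0.48,-0.505,0,0.87,0.1],[0.48,-0.505,0,0.87,0.1],[0.48,-0.505,0,0.87,0.1],[0.48,-0.505,0,0.87,0.1],[0.48,-0.505,0,0.87,0.1],[0.48,-0.505,0,0.87,0.1]])

```text
clock: 1.55
tcp_pos: [0.4255, -0.1418, 0.2317]
tool_rot: [[0.887, -0.462, 0.001], [-0.462, -0.887, -0.0], [0.001, -0.0, -1.0]]
wrist_force: [2.0, -0.4, 1.2]
grip_width: 0.549
```

Call:
move_arm(commands=[[-0.024,-0.204,0,0,0.1],[-0.024,-0.204,0,0,0.1],[-0.024,-0.204,0,0,0.1],[-0.024,-0.204,0,0,0.1],[-0.024,-0.204,0.03,0,0.1]])

```text
clock: 2.17
tcp_pos: [0.5004, 0.0515, 0.2028]
tool_rot: [[0.888, -0.46, 0.005], [-0.46, -0.888, -0.0], [0.005, -0.002, -1.0]]
wrist_force: [-0.7, -0.0, -1.1]
grip_width: 0.551
```

```bash
cat > w.py <<'E'
from h import *
import sys
def orange(p):
    hsv=cv2.cvtColor(p,cv2.COLOR_RGB2HSV)
    m=((hsv[...,0]>8)&(hsv[...,0]<24)&(hsv[...,1]>170)&(hsv[...,2]>100)).astype(np.uint8)
    return m
s=snap('wrist',sys.argv[1]); q=np.load('bed.npy'); p=np.load('plate.npy')
im=s['pixels'][:,:,::-1].copy()
for P,z,c in ((tf(p,np.c_[PL,np.full(9,.024)]),0,(255,0,0)),(tf(q,np.array([[0,62.5,32],[25,45,32],[100,45,32],[100,-47.5,32],[25,-47.5,32],[0,-65,32]])/1000),0,(255,0,255))):
    cv2.polylines(im,[np.int32(proj(s,P))],False,c,1)
cv2.imwrite('pics/'+sys.argv[1],im); print(get_state()['tcp_pos'],s['T'].round(3))
np.savez('w.npz',**s)
E
python3 w.py w1.png
```

```text
[0.49737682 0.05055478 0.19849997] [[-0.46  -0.849 -0.259  0.565]
 [-0.888  0.439  0.137  0.017]
 [-0.002  0.293 -0.956  0.345]
 [ 0.     0.     0.     1.   ]]
```

View pics/w1.png

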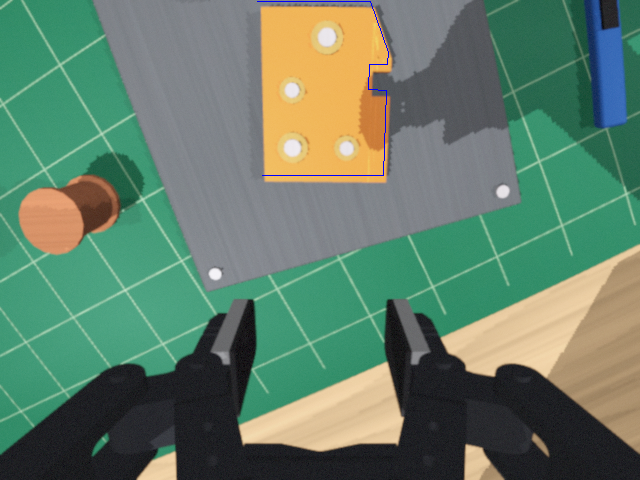

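Run:
```python
from h import *
s=dict(np.load('w.npz'));q=np.load('bed.npy')
uv=np.array([[262,6],[264,182],[387,182],[372,8]]);P=np.array([[60,45,24],[-60,45,24],[-60,-45,24],[60,-32,24]])/1000
r=least_squares(lambda x:(proj(s,tf(x,P))-uv).ravel(),np.load('plate.npy'));p=r.x;print(p.round(4),r.fun.round(1))
print('bed corner',toz(s,[[207,290],[521,203]],.010)[:,:2].round(4),'pred',tf(q,np.array([[-.21,.145,.01],[-.21,-.125,.01]]))[:,:2].round(4))
R=np.array([[np.cos(q[2]),np.sin(q[2])],[-np.sin(q[2]),np.cos(q[2])]])
print('plate in bed mm',(R@(p[:2]-q[:2])*1000).round(1),p[2]-q[2]); np.save('plate.npy',p)
```

```text
[ 0.5676  0.0113 -0.483 ] [-1.2  1.4  1.2 -1.1 -1.6 -0.4  1.6 -0.1]
bed corner [[ 0.476   0.1715]
 [ 0.4249 -0.092 ]] pred [[ 0.4781  0.1718]
 [ 0.4307 -0.094 ]]
plate in bed mm [-93.7   2.7] -0.30658164350598144
```

Call:
move_arm(commands=[[-0.006,0,0.06,0,0.1],[-0.006,0,0.12,0,0.1],[-0.006,0,0.16,0,0.1],[-0.006,0,0.182,0,0.1],[-0.006,0,0.184,0,0.1],[-0.006,0,0.184,0,0.1]])

```text
clock: 2.98
tcp_pos: [0.4922, 0.0528, 0.0153]
tool_rot: [[0.887, -0.461, -0.001], [-0.461, -0.887, -0.001], [-0.0, 0.001, -1.0]]
wrist_force: [-0.2, 0.2, 0.9]
grip_width: 0.547
```

```bash
python3 -c "
import numpy as np; np.save('bed.npy',[.655,-.0097,-.188])"; python3 w.py w2.png
```

```text
[0.49253654 0.05292807 0.01562222] [[-0.461 -0.847 -0.264  0.557]
 [-0.887  0.441  0.137  0.018]
 [ 0.001  0.298 -0.955  0.157]
 [ 0.     0.     0.     1.   ]]
```

View pics/w2.png

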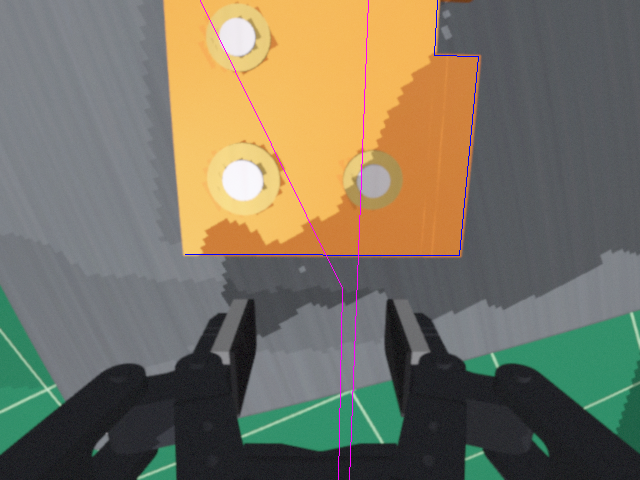

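```bash
cat > plan.py <<'E'
from h import *
# rows (tool frame now) for plate bed-frame waypoints, TCP d behind plate origin
def plan(W,d,z=0.0125):
    q=np.load('bed.npy');st=get_state();R=st['tool_rot'];t=st['tcp_pos'];y0=np.arctan2(R[1,0],R[0,0])
    for x,y,a in W:
        c=tf(q,[[x/1000-d*np.cos(a),y/1000-d*np.sin(a),z]])[0]
        v=R.T@(c-t); print(np.r_[v,-(q[2]+a-y0)].round(4).tolist())
E
python3 - <<'E'
from plan import *
a=np.linspace(0,1,14)
th=-.295*(1-a); x=-90+np.linspace(0,40,14)
y=4+np.r_[0,np.cumsum(np.tan((th[1:]+th[:-1])/2)*np.diff(x))]; print(y[-1])
plan([(-90,4,-.295)],.076)
plan(list(zip(x,y,th)),.071)
E
```

```text
-1.9873458812432192
[0.0097, 0.0024, 0.0031, 0.0037]
[0.0147, 0.0024, 0.0031, 0.0037]
[0.0179, 0.004, 0.0031, -0.019]
[0.0211, 0.0055, 0.0031, -0.0417]
[0.0244, 0.0069, 0.0031, -0.0644]
[0.0276, 0.0083, 0.0031, -0.0871]
[0.0309, 0.0096, 0.0031, -0.1098]
[0.0342, 0.0108, 0.0031, -0.1325]
[0.0375, 0.012, 0.0031, -0.1552]
[0.0408, 0.0131, 0.0031, -0.1779]
[0.0442, 0.0141, 0.0031, -0.2006]
[0.0475, 0.015, 0.0031, -0.2232]
[0.0509, 0.0158, 0.0031, -0.2459]
[0.0543, 0.0166, 0.0031, -0.2686]
[0.0577, 0.0173, 0.0031, -0.2913]
```

Call:
move_arm(commands=[[0.01,0.001,0.003,0,0.1],[0.0145,0.002,0.003,0,0.1],[0.018,0.004,0.003,-0.02,0.1],[0.021,0.0055,0.003,-0.042,0.1],[0.0245,0.007,0.003,-0.065,0.1],[0.0275,0.0083,0.003,-0.088,0.1],[0.031,0.0096,0.003,-0.11,0.1],[0.034,0.011,0.003,-0.133,0.1]])

```text
clock: 4.03
tcp_pos: [0.5178, 0.0273, 0.0126]
tool_rot: [[0.941, -0.338, 0.0], [-0.338, -0.941, -0.001], [0.0, 0.001, -1.0]]
wrist_force: [-1.6, 1.0, 1.4]
grip_width: 0.545
```

```bash
cat > loc.py <<'E'
from plan import *
# fit plate in current wrist view by the orange mask (finger-free part), print pose in bed frame
def loc(name,c='wrist'):
    s=snap(c,name);hsv=cv2.cvtColor(s['pixels'],cv2.COLOR_RGB2HSV)
    m=((hsv[...,0]>8)&(hsv[...,0]<24)&(hsv[...,1]>140)&(hsv[...,2]>100)).astype(np.uint8)
    m=cv2.morphologyEx(m,cv2.MORPH_OPEN,np.ones((3,3)))
    if c=='wrist':
        cs=max(cv2.findContours(m,0,2)[0],key=cv2.contourArea);m=cv2.drawContours(np.zeros_like(m),[cs],-1,1,-1)
        p,f=fitplate(s,m,np.load('plate.npy'))
    q=np.load('bed.npy');R=np.array([[np.cos(q[2]),np.sin(q[2])],[-np.sin(q[2]),np.cos(q[2])]])
    print('plate bed mm',(R@(p[:2]-q[:2])*1000).round(1),'yaw',round(p[2]-q[2],3),'cost',f,'mask',m.sum());np.save('plate.npy',p)
    st=get_state();print('tcp',st['tcp_pos'].round(4),'tcp in bed',(R@(st['tcp_pos'][:2]-q[:2])*1000).round(1),'yaw',round(np.arctan2(st['tool_rot'][1,0],st['tool_rot'][0,0])-q[2],3),st['wrist_force'].round(1),st['clock'])
    return s
E
python3 -c "
from loc import *
loc('w3.png')"
```

```text
plate bed mm [-74.7   1. ] yaw -0.144 cost 2671.6875 mask 90107
tcp [0.5181 0.0271 0.0126] tcp in bed [-141.3   10.5] yaw -0.156 [ 0.1 -0.6 -0.7] 4.075
```

View pics/w3.png

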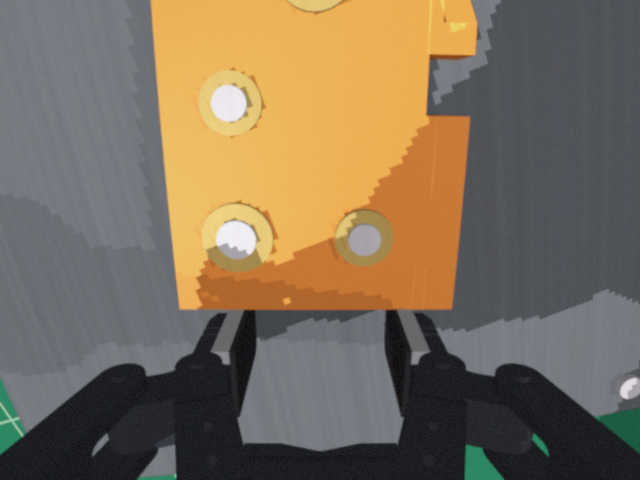

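Run:
```python
from plan import *
n=8;th=np.linspace(-.15,0,n);x=np.linspace(-74,-52,n)
y=1+np.r_[0,np.cumsum(np.tan((th[1:]+th[:-1])/2)*np.diff(x))]
plan(list(zip(x,y,th))[1:],.067)
```

```text
[0.0042, 0.0008, 0.0001, -0.0271]
[0.0074, 0.0021, 0.0001, -0.0486]
[0.0107, 0.0033, 0.0001, -0.07]
[0.0139, 0.0045, 0.0001, -0.0914]
[0.0172, 0.0056, 0.0001, -0.1128]
[0.0205, 0.0066, 0.0001, -0.1343]
[0.0238, 0.0076, 0.0001, -0.1557]
```

Call:
move_arm(commands=[[0.004,0.001,0,-0.027,0.1],[0.0075,0.002,0,-0.049,0.1],[0.0107,0.0033,0,-0.07,0.1],[0.014,0.0045,0,-0.091,0.1],[0.017,0.0056,0,-0.113,0.1],[0.0205,0.0066,0,-0.134,0.1],[0.024,0.0076,0,-0.156,0.1],[0.024,0.0076,0,-0.156,0.1]])

```text
clock: 5.08
tcp_pos: [0.5387, 0.0117, 0.0127]
tool_rot: [[0.982, -0.186, 0.001], [-0.186, -0.982, -0.001], [0.001, 0.0, -1.0]]
wrist_force: [0.9, -0.8, 0.1]
grip_width: 0.55
```

Run:
```python
from loc import *
loc('w4.png')
a=snap('top')
im=a['pixels'][110:270,250:440,::-1].copy()
im=cv2.resize(im,None,fx=4,fy=4,interpolation=cv2.INTER_CUBIC)
q=np.load('bed.npy')
P=tf(q,np.array([[0,62.5,32],[25,45,32],[100,45,32],[100,-47.5,32],[25,-47.5,32],[0,-65,32]])/1000)
cv2.polylines(im,[np.int32((proj(a,P)-[250,110]+.5)*4)],False,(255,0,255),1)
cv2.polylines(im,[np.int32((proj(a,tf(np.load('plate.npy'),np.c_[PL,np.full(9,.024)]))-[250,110]+.5)*4)],True,(255,0,0),1)
b=snap('side')['pixels'][180:300,180:380,::-1]
cv2.imwrite('pics/c4.png',np.hstack([im[:480,100:500],cv2.resize(b,(400,240)).repeat(2,0)]))
```

```text
plate bed mm [-50.3   1.2] yaw 0.021 cost 2571.3125 mask 89929
tcp [0.5385 0.0117 0.0127] tcp in bed [-118.4   -0.7] yaw 0.0 [ 0.3 -0.1 -0.6] 5.125
```

View pics/c4.png

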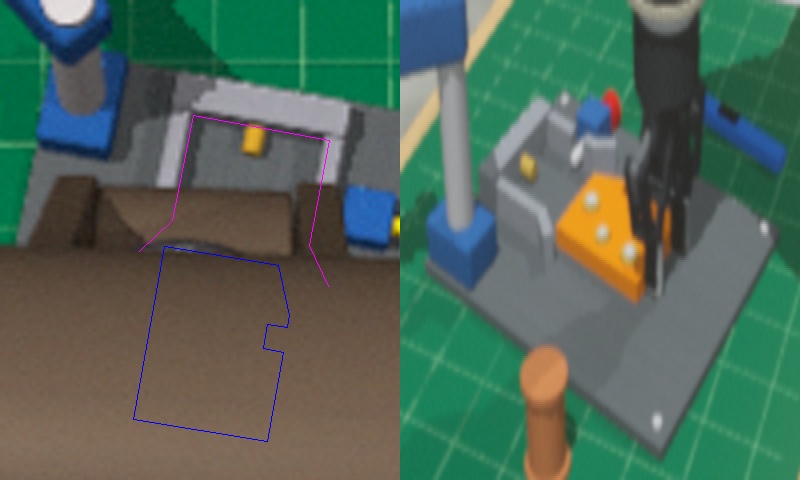

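Call:
move_arm(commands=[[0.003,0.0,0,0,0.1],[0.006,0.0003,0,0,0.1],[0.009,0.0006,0,0,0.1],[0.012,0.001,0,0,0.1],[0.015,0.001,0,0,0.1],[0.018,0.001,0,0,0.1],[0.021,0.001,0,0,0.1],[0.024,0.001,0,0,0.1]])

```text
clock: 6.22
tcp_pos: [0.5619, 0.0063, 0.0127]
tool_rot: [[0.982, -0.187, 0.001], [-0.187, -0.982, -0.001], [0.001, 0.0, -1.0]]
wrist_force: [-1.6, -0.3, -1.0]
grip_width: 0.551
```

```bash
python3 -c "
from loc import *
loc('w5.png')"
```

```text
plate bed mm [-26.6   0.2] yaw 0.012 cost 2661.3125 mask 90079
tcp [0.5624 0.0063 0.0128] tcp in bed [-93.9  -1.6] yaw 0.0 [-0.2  0.8  0.1] 6.275
```

Call:
move_arm(commands=[[0.003,0,0,0,0.1],[0.006,0,0,0,0.1],[0.009,0,0,0,0.1],[0.012,0,0,0,0.1],[0.015,0,0,0,0.1],[0.018,0,0,0,0.1],[0.021,0,0,0,0.1],[0.024,0,0,0,0.1]])

```text
clock: 7.28
tcp_pos: [0.5859, 0.0019, 0.0127]
tool_rot: [[0.982, -0.187, 0.001], [-0.187, -0.982, -0.001], [0.001, 0.0, -1.0]]
wrist_force: [-4.7, 2.0, 2.2]
grip_width: 0.552
```

```bash
python3 -c "
from loc import *
loc('w6.png')"
```

```text
plate bed mm [-2.4  1. ] yaw 0.018 cost 2710.5625 mask 90034
tcp [0.5864 0.0018 0.0128] tcp in bed [-69.6  -1.5] yaw 0.0 [-1.   0.7 -1. ] 7.325
```

Call:
move_arm(commands=[[0.003,0,0,0,0.1],[0.006,0,0,0,0.1],[0.009,0,0,0,0.1],[0.012,0,0,0,0.1],[0.015,0,0,0,0.1],[0.018,0,0,0,0.1],[0.021,0,0,0,0.1],[0.024,0,0,0,0.1]])

```text
clock: 8.32
tcp_pos: [0.6082, -0.0019, 0.0126]
tool_rot: [[0.982, -0.186, -0.002], [-0.186, -0.982, 0.0], [-0.002, 0.0, -1.0]]
wrist_force: [-10.0, 9.2, 6.9]
grip_width: 0.547
```

```bash
python3 -c "
from loc import *
loc('w7.png')"
```

```text
plate bed mm [20.4  1.5] yaw 0.023 cost 2759.3125 mask 90333
tcp [ 0.6088 -0.002   0.0127] tcp in bed [-46.8  -1.1] yaw 0.001 [-7.4  4.7  3.8] 8.375
```

Call:
move_arm(commands=[[0.003,0,0,0,0.1],[0.006,0,0,0,0.1],[0.009,0,0,0,0.1],[0.012,0,0,0,0.1],[0.014,0,0,0,0.1]])

```text
clock: 9.0
tcp_pos: [0.621, -0.0043, 0.0125]
tool_rot: [[0.983, -0.186, -0.004], [-0.186, -0.983, 0.0], [-0.004, 0.001, -1.0]]
wrist_force: [-11.5, 4.3, 6.7]
grip_width: 0.552
```

Call:
move_arm(commands=[[0.002,0,0,0,0.1],[0.004,0,0,0,0.1]])

```text
clock: 9.25
tcp_pos: [0.6231, -0.0046, 0.0124]
tool_rot: [[0.983, -0.186, -0.008], [-0.186, -0.983, 0.001], [-0.008, 0.001, -1.0]]
wrist_force: [-12.7, 5.2, 10.1]
grip_width: 0.549
```

Call:
move_arm(commands=[[0.003,0,0,0,0.1],[0.005,0,0,0,0.1],[0.005,0,0,0,0.1]])

```text
clock: 9.62
tcp_pos: [0.626, -0.005, 0.0122]
tool_rot: [[0.983, -0.185, -0.012], [-0.185, -0.983, 0.001], [-0.012, 0.001, -1.0]]
wrist_force: [-13.0, 5.3, 9.7]
grip_width: 0.549
```

```bash
python3 -c "
from loc import *
loc('w8.png')"
```

```text
plate bed mm [38.3  1.6] yaw 0.021 cost 2912.375 mask 91451
tcp [ 0.626  -0.005   0.0122] tcp in bed [-29.3  -0.8] yaw 0.002 [-12.5   4.9   9.5] 9.675
```

Call:
move_arm(commands=[[0.002,0,0,0,0.1],[0.004,0,0,0,0.1],[0.005,0,0,0,0.1],[0.005,0,0,0,0.1]])

```text
clock: 10.18
tcp_pos: [0.6262, -0.005, 0.012]
tool_rot: [[0.983, -0.185, -0.02], [-0.185, -0.983, 0.002], [-0.02, 0.002, -1.0]]
wrist_force: [-26.6, 9.0, 23.1]
grip_width: 0.547
```

```bash
python3 -c "
from loc import *
loc('w9.png')
import cv2
a=snap('side')['pixels'][180:270,200:340,::-1];b=snap('top')['pixels'][120:210,280:420,::-1]
cv2.imwrite('pics/c9.png',np.hstack([cv2.resize(x,(400,257),interpolation=cv2.INTER_CUBIC) for x in (a,b)]))"
```

```text
plate bed mm [38.5  1.9] yaw 0.019 cost 2973.3125 mask 92246
tcp [ 0.6262 -0.005   0.012 ] tcp in bed [-29.2  -0.8] yaw 0.002 [-26.7   7.5  23.4] 10.225
```

View pics/c9.png

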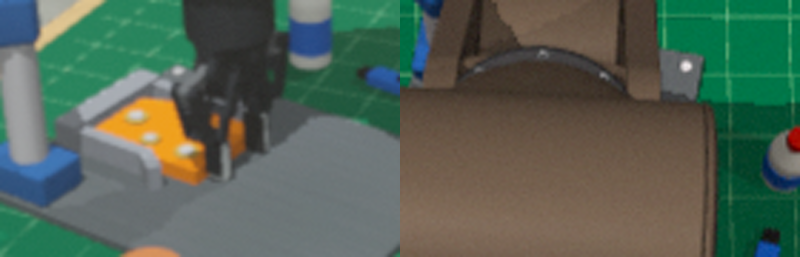

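Call:
move_arm(commands=[[0.004,0,-0.001,0,0.1],[0.004,0,-0.001,0,0.1],[0.004,0,-0.001,0,0.1],[0.004,0,-0.001,0,0.1],[0.004,0,-0.001,0,0.1],[0.004,0,-0.001,0,0.1],[0.004,0,-0.001,0,0.1],[0.004,0,-0.001,0,0.1]])

```text
clock: 11.32
tcp_pos: [0.6261, -0.0049, 0.0121]
tool_rot: [[0.983, -0.184, -0.028], [-0.184, -0.983, 0.003], [-0.028, 0.002, -1.0]]
wrist_force: [-19.1, 7.7, 7.0]
grip_width: 0.549
```

Call:
move_arm(commands=[[0.004,0,0,0,0.1],[0.004,0,0,0,0.1],[0.004,0,0,0,0.1],[0.004,0,0,0,0.1],[0.004,0,0,0,0.1],[0.004,0,0,0,0.1],[0.004,0,0,0,0.1],[0.004,0,0,0,0.1]])

```text
clock: 12.32
tcp_pos: [0.626, -0.0048, 0.0116]
tool_rot: [[0.982, -0.184, -0.035], [-0.184, -0.983, 0.004], [-0.035, 0.003, -0.999]]
wrist_force: [-20.6, 7.8, 14.6]
grip_width: 0.553
```

Call:
move_arm(commands=[[0.004,0,0,0,0.1],[0.004,0,0,0,0.1],[0.004,0,0,0,0.1],[0.004,0,0,0,0.1],[0.004,0,0,0,0.1],[0.004,0,0,0,0.1],[0.004,0,0,0,0.1],[0.004,0,0,0,0.1]])

```text
clock: 13.32
tcp_pos: [0.6259, -0.0047, 0.0112]
tool_rot: [[0.982, -0.183, -0.042], [-0.183, -0.983, 0.005], [-0.042, 0.003, -0.999]]
wrist_force: [-21.8, 7.3, 16.5]
grip_width: 0.55
```

Call:
move_arm(commands=[[0.004,0,0,0,0.1],[0.004,0,0,0,0.1],[0.004,0,0,0,0.1],[0.004,0,0,0,0.1],[0.004,0,0,0,0.1],[0.004,0,0,0,0.1],[0.004,0,0,0,0.1],[0.004,0,0,0,0.1]])

```text
clock: 14.32
tcp_pos: [0.6259, -0.0047, 0.0109]
tool_rot: [[0.982, -0.183, -0.05], [-0.183, -0.983, 0.005], [-0.05, 0.004, -0.999]]
wrist_force: [-21.8, 6.7, 19.0]
grip_width: 0.547
```

```bash
python3 -c "
from loc import *
q=np.load('bed.npy')
o=[]
for c in ('side','top'):
    s=snap(c);r=[(round(x['score'],2),x['rect']) for x in eyes.silhouettes(c,'lock_bolt')];print(c,r)
    for g in (11,19,11): 
        P=tf(q,np.array([[50,-101-g,20]])/1000);print(g,proj(s,P).round(1))
    u=proj(s,P)[0].astype(int);im=s['pixels'][u[1]-35:u[1]+35,u[0]-45:u[0]+45,::-1];o.append(cv2.resize(im,(400,311),interpolation=cv2.INTER_CUBIC))
cv2.imwrite('pics/k.png',np.hstack(o))"
```

```text
side []
11 [[284.1 208.8]]
19 [[285.8 207.6]]
11 [[284.1 208.8]]
top []
11 [[377.  167.8]]
19 [[379.9 168.3]]
11 [[377.  167.8]]
```

View pics/k.png

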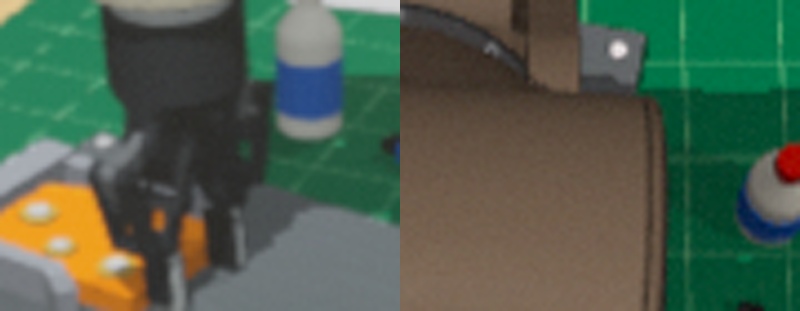

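```bash
python3 -c "
from loc import *
loc('w10.png')"
```

```text
plate bed mm [38.4  1.6] yaw 0.024 cost 3069.5 mask 95048
tcp [ 0.6259 -0.0047  0.0109] tcp in bed [-29.5  -0.5] yaw 0.004 [-22.2   7.   19.1] 14.575
```

View pics/w10.png

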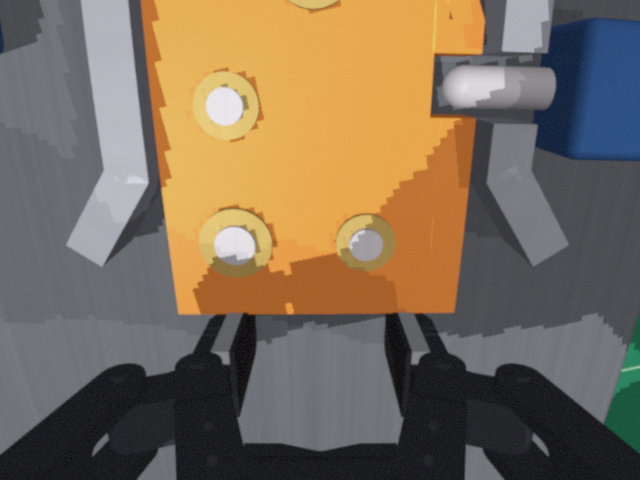

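The pin is deep in the notch: its tip is at about (442,88) and the plate's edge at about u=478. I'll hold one more second and check that the tip has stopped moving.

Call:
move_arm(commands=[[0.004,0,-0.001,0,0.1],[0.004,0,-0.001,0,0.1],[0.004,0,-0.001,0,0.1],[0.004,0,-0.001,0,0.1],[0.004,0,-0.001,0,0.1],[0.004,0,-0.001,0,0.1],[0.004,0,-0.001,0,0.1],[0.004,0,-0.001,0,0.1]])

```text
clock: 15.58
tcp_pos: [0.6258, -0.0047, 0.0111]
tool_rot: [[0.982, -0.183, -0.057], [-0.183, -0.983, 0.006], [-0.057, 0.004, -0.998]]
wrist_force: [-20.9, 6.1, 10.3]
grip_width: 0.551
```

```bash
python3 -c "
from loc import *
loc('w11.png')
for n in ('w9','w10','w11'):
    im=cv2.imread('pics/%s.png'%n).astype(int)[80:96,425:500]
    g=im.min(2).mean(0).round().astype(int); print(n,425+np.argmax(g>110),g[::4])"
```

```text
plate bed mm [38.4  1.9] yaw 0.027 cost 3070.5625 mask 95274
tcp [ 0.6258 -0.0047  0.0112] tcp in bed [-29.7  -0.5] yaw 0.004 [-19.3   5.4  10.4] 15.625
w9 442 [ 77  67  77  88 108 146 174 190 204 213 216 213 212 212 213 212 213 212
 212]
w10 443 [ 77  76  68  78  95 148 174 190 203 213 217 214 213 213 213 213 207 192
 189]
w11 443 [ 77  76  68  74  91 143 171 188 202 212 217 214 214 205 203 200 193 167
 164]
```

Call:
move_arm(commands=[[-0.002,0,-0.001,0,0.1],[-0.005,0,-0.001,0,0.1],[-0.009,0,-0.001,0,0.1],[-0.014,0,-0.002,0,0.1],[-0.02,0,-0.003,0,0.1],[-0.03,0,-0.004,0,0.1],[-0.03,0,-0.02,0,0.1],[-0.03,0,-0.05,0,0.1]])

```text
clock: 16.62
tcp_pos: [0.5987, 0.0006, 0.0634]
tool_rot: [[0.981, -0.183, -0.059], [-0.183, -0.983, 0.006], [-0.059, 0.005, -0.998]]
wrist_force: [0.4, -1.0, -0.8]
grip_width: 0.546
```

Call:
move_arm(commands=[[-0.02,0,-0.05,0,0.1],[-0.02,0,-0.1,0,0.1],[-0.02,0,-0.12,0,0.1],[-0.02,0,-0.12,0,0.1],[-0.02,0,-0.12,0,0.1]])

```text
clock: 17.25
tcp_pos: [0.5858, 0.0034, 0.1843]
tool_rot: [[0.981, -0.183, -0.059], [-0.183, -0.983, 0.006], [-0.059, 0.005, -0.998]]
wrist_force: [0.8, -0.1, -0.7]
grip_width: 0.551
```

```bash
python3 -c "
from loc import *
s=loc('w12.png');t=snap('top');d=snap('side')
for n in ('spool','glue','cutter'): print(n,[(round(r['score'],2),r['rect']) for r in eyes.silhouettes('top',n)])
cv2.imwrite('pics/fin.png',np.hstack([cv2.resize(s['pixels'],(440,330)),cv2.resize(d['pixels'][160:280,200:320],(330,330))])[:,:,::-1])"
```

```text
plate bed mm [36.4  0.7] yaw 0.023 cost 205.125 mask 17658
tcp [0.5855 0.0035 0.1839] tcp in bed [-70.7  -0. ] yaw 0.004 [ 0.6  0.5 -0.8] 17.3
spool [(0.81, [235.7, 189.6, 252.8, 212.1])]
glue [(0.82, [406.0, 164.7, 424.0, 188.6])]
cutter [(0.97, [394.7, 199.7, 413.8, 254.3]), (0.44, [234.6, 189.4, 255.5, 212.4])]
```

View pics/fin.png

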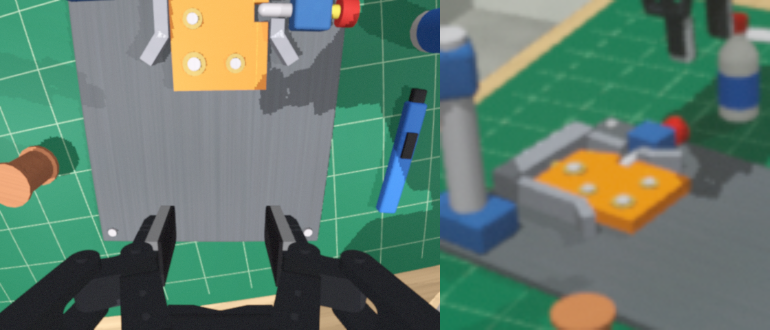

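The plate sprang back about 2 mm and the bolt stopped it there. The bolt is in the notch, and the spool, glue bottle and cutter are where they were.

```bash
python3 -c "
from station import job
print(job.sign_off())"
```

```text
the job is handed in; nothing more can be done
None
```

The orange plate is locked in the press, and I handed the job in at about 17 s of the 64 s allowed. I pushed its tail with the two half-open fingertips, straightening it on the apron. I then slid it nose first between the rails at about 24 mm/s or less until it hit the stop, and held it there about 5 s before letting go.

- **Home:** at the stop the push force rose from 13 to about 27 N with no further movement. The camera put the plate at x ≈ 38.4 mm instead of 40, which is within my fit error.
- **Lock:** the bolt tip sat deep in the notch and did not move between three wrist pictures taken over the 5 s hold. I could not measure the knob gap while pressing, because the arm hid it from the side and top cameras.
- **After release:** the plate sprang back about 2 mm, to x ≈ 36.4 mm, with the bolt still in the notch and the gripper clear.
- **Other items:** the spool, glue bottle and cutter showed at the same places as at the start, within a few pixels.
- **Small disagreements:** the fit still read about 0.02 rad of yaw and up to 2 mm to the left. The rails should not allow that much, so I put it down to calibration and bed-pose error. While I held the plate, the tool tilted about 0.06 rad and the upward force on it reached 23 N.

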